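Clamp a sample puck with the ratchet knob

ROBOT

A 7-joint arm with a two-finger parallel gripper is mounted at the origin on the work surface. World frame = base frame: x ahead of the robot, y to its left, z up, the work surface at z = 0. Lengths are in m, angles in rad, forces in N, time in s.
With the tool pointing down it reaches from about 0.425 to 0.95 m from the base axis. Payload 16.7 kg.
Tool frame: the origin (TCP) lies at the very end of the fingers, on their centre line; the grasp point (between the pads) lies 19 mm behind it; y points along the fingers, x is the direction in which the jaws open and shut, and the axes are right-handed (so a half turn about y gives the same grasp; the last joint's range is limited). The gripper opens to 94 mm and grips with 3 to 60 N. Pads are 16 mm wide; open, the fingers measure 119 mm over their backs; the gripper's body (75 mm by 177 mm) begins 78 mm behind the grasp point.
Start: joints at [-1.292, 0.426, 0.074, 1.606, -0.034, 1.111, -0.067], TCP at [0.281, 0.614, 0.205] pointing down, gripper open.
Joint ranges: [-2.85, 2.85], [-0.5, 2.14], [-1.23, 1.37], [0.21, 2.46], [-1.02, 4.16], [0.16, 2.05], [-2.73, 2.73]. Speed limits (rad/s): [1.89, 1.89, 2.39, 2.39, 3.01, 3.01, 3.01].

INTERFACE

Orientations are given as a rotation vector (axis times angle).
In Python, from bench import ctrl gives the robot as it stands.
- The arm moves only by the shell command python3 -m handwheel 'ROWS' [FORCE]. ROWS is JSON, a list of rows, each a list of 7 numbers: the shift along the tool's x, y, z in units of 40 mm (1.0 is 40 mm), then the turn, a rotation vector about the tool's x, y, z in rad, then the opening, from -1 (shut) to 1 (fully open), so that 0 is half open. A call has 1 to 10 rows; each row shifts and turns the commanded pose from where the row before left it, along the tool's axes as they then stand; what a row does not reach is not made up. A row lasts 1/12 s, in which the tool goes at most 41.7 mm and 7.16 degrees, less where a joint would pass 70% of its speed; a pose out of reach is approached as far as the arm can. A call is refused whole if a number of a shift passes 1 or a number of a turn 0.125, either way. A call with a gripper value outside its range is refused whole. The fingers move at their own pace and stop on an object; FORCE is the grip in N (left out, the last holds). Time passes only in rows, so rows that do not move let the fingers close. It gives the time, the measured TCP pose, the force and the opening at its end, in the units of the state.
- ctrl.observe(): the state, without advancing time (a new reading comes with each control period).
- ctrl.camera(name): name is "scene" or "top"; returns the picture (480x640x3 uint8, red, green, blue); there is no depth.
- ctrl.get_calibration(name): a dict with "mtx" (3x3 intrinsics, pixels), "camera_from_world" (4x4, takes a point from world to camera coordinates). Camera axes: x right, y down, z forward; pixel columns grow to the right and rows downward; lengths in m; the calibration is good to about 2 mm. A picture is of the moment at which its call begins. get_calibration takes no time and is no camera call.
- ctrl.hand_in(): hands the job in, once; it reports no verdict.
Trained networks look in the newest picture that a camera, given by its name, has taken for a name from the list of things; names that differ only in an ending like _2 or _b are one class to them, and where a whole thing is asked for, a point or a joint stands for the part that bears it (a point fixed in the world has none). Each returns a list of dicts, best first, with "conf" (0 to 1); they miss things now and then, are a little off and sometimes report something else, mostly with a low value. They report only what shows in the picture. A call takes as long as a camera call. They do not tell look-alikes from the thing itself.
- ctrl.find_in(camera, query): "position" ([row, column] in pixels, amid what is visible of it).
- ctrl.silhouettes(camera, query): "pixels" (480x640 bool, what is visible of it) and "position" ([row, column] in pixels, amid what is visible of it).
- ctrl.landmark_of(camera, query): "position" ([row, column] in pixels: a listed point, or the origin of a listed thing).
The state is a dict: "time_s": time; "q": joint angles; "joint_vel": joint speeds; "joint_torque": joint torques, N m; "ee_pos": TCP position; "eef_rot": TCP orientation; "wrist_force": force on the tool from outside, world axes, zero at the start; "moment": the same for the moment, N m; "finger_gap": finger opening in m.
Only numpy, scipy, OpenCV 4.12 (cv2) and the standard library are available. Lean on these libraries where they do the work, as an engineer would, in place of code of your own. Each camera call takes 0.05 s, during which the arm holds its last target.

TASK

Put the yellow sample puck in the round nest of the clamp press's carriage, push the carriage gently home under the bridge, and turn the black ratchet knob clockwise until it slips at its set torque: let it slip on by about an eighth of a turn, never more than a quarter turn, and let go. Leave the puck clamped and the other pucks where they are.

Things in the scene. Friction and masses are not known exactly. Their poses are not given: they have to be found in the camera images.
- yellow_center (a point): centre of the yellow sample puck: hard plastic cylinder, 32 mm diameter, 28 mm high, about 40 g, upright in one of the rack's three pockets, from which it stands 24 mm out
- red_center (a point): centre of a red puck of the same size in another pocket of the rack; leave it there
- blue_center (a point): centre of a blue puck of the same size in another pocket of the rack; leave it there
- rack: the white rack of pucks, fixed to the bench, 205 x 62 mm, 10 mm thick; origin at the centre of its underside, x along its row of three pockets (66 mm apart, 4 mm deep, 36 mm wide), z up. Grip a puck with the fingers closing along the rack's y, clear of its neighbours
- press: clamp press, fixed: white base plate 120 x 340 mm, top at 10 mm; two columns with a blue bridge (114 mm along x, 40 mm along y, underside 76 mm, top 96 mm high). Origin on the bench under the knob's axis, z up. The carriage runs along its y and comes out, handle first, to its -y. At nest and handle let the fingers close along its x, so that the gripper's body clears the knob
- carriage (a joint): how far the aluminium carriage is pulled out of the press, in m: 0 = fully home against its stop, nest right under the plunger; 0.16 = fully out. It grows towards the press's -y; sliding friction about 2 N, a hard stop at 0
- nest (a point): centre of the floor of the round nest in the carriage: 37 mm wide, 6 mm deep, small chamfer; axes as the press's; floor 17 mm above the bench, carriage top at 23 mm. A seated puck has its centre 14 mm above this point and stands 22 mm out of the carriage
- handle (a point): on the carriage's black upright handle plate (40 mm along the press's x, 12 mm along its y, top 73 mm above the bench), centred, 12 mm below its top; 92 mm from the nest's centre towards the press's -y. Push it on its -y face; it needs no squeezing
- plunger: the steel plunger foot under the bridge, 24 mm wide; origin at the centre of its underside. The screw drives it straight down, 4.8 mm per radian of knob turn; it starts some 4 to 13 mm above the top of a puck that is home. Knob torque: about 0.12 N m while it runs free; once it bears on the puck this climbs over about a third of a radian to 0.42 N m, where the knob slips at steady torque; held still, up to 0.24 less
- knob_grip (a point): on the vertical axis of the round black ribbed ratchet knob on the bridge, 14 mm below its top; 38 mm wide, 36 mm high, top 141 mm above the bench, stays at its height; white pointer along this point's -x. It slips on a steel collar (54 mm wide, top at 101 mm, red mark in line with the pointer at first). Clockwise tightens, back loosens; grip with 30 to 50 N, turn up to 1.5 rad a stroke and regrasp; let go, the screw backs off a hair and holds
Mind the look-alikes: they are no part of the job. What is meant by the part that bears yellow_center is not white, and is the larger of those in its own colour.

How it is judged:
By the outcome, as a careful person would: the job done as asked, in the order asked, and still so for the second after the job is handed in, with the robot touching nothing.
It also fails if it takes over 72 s, if anything falls off the work surface, if the arm or the gripper's body presses on something with over 40 N, if the wrist force passes 120 N, or if a joint passes its speed limit or range.

## Working session

There is one attempt and no reset: what is moved stays moved. The work goes in short steps, Python scripts to look and compute and a shell command to move; the robot and the scene stay as the last step left them, time stands still between calls to the robot, and variables do not carry over. Pictures are saved under pics/ and viewed, and the job is handed in when it is done.

```bash
ls; mkdir -p pics; python3 - <<'E'
from bench import ctrl
import cv2,numpy as np
print({k:np.round(v,3) for k,v in ctrl.observe().items()})
for n in ("scene","top"):
    im=ctrl.camera(n); cv2.imwrite(f"pics/{n}0.png",im[:,:,::-1])
    c=ctrl.get_calibration(n); print(n,np.round(c["mtx"],1).tolist(),np.round(c["camera_from_world"],3).tolist())
E
```

```text
pics
{'time_s': np.float64(0.0), 'q': array([-1.292,  0.427,  0.074,  1.607, -0.034,  1.111, -0.067]), 'joint_vel': array([-0.   , -0.   , -0.   , -0.001, -0.   ,  0.   , -0.   ]), 'joint_torque': array([-0.0000e+00, -9.3582e+01,  3.6660e+00, -4.5418e+01, -4.9000e-02,
        2.0000e-02,  0.0000e+00]), 'ee_pos': array([0.28 , 0.613, 0.205]), 'eef_rot': array([-1.383, -0.887,  0.889]), 'wrist_force': array([-0.48 , -0.27 ,  0.435]), 'moment': array([ 0.032,  0.013, -0.02 ]), 'finger_gap': np.float64(0.094)}
scene [[561.4, 0.0, 323.1], [0.0, 561.4, 240.0], [0.0, 0.0, 1.0]] [[0.762, 0.648, 0.011, -0.337], [0.567, -0.658, -0.496, -0.315], [-0.314, 0.384, -0.868, 1.137], [0.0, 0.0, 0.0, 1.0]]
top [[560.0, 0.0, 337.7], [0.0, 560.0, 245.9], [0.0, 0.0, 1.0]] [[0.028, -1.0, 0.003, -0.11], [-0.996, -0.028, -0.09, 0.51], [0.09, -0.0, -0.996, 1.169], [0.0, 0.0, 0.0, 1.0]]
```

View pics/scene0.png

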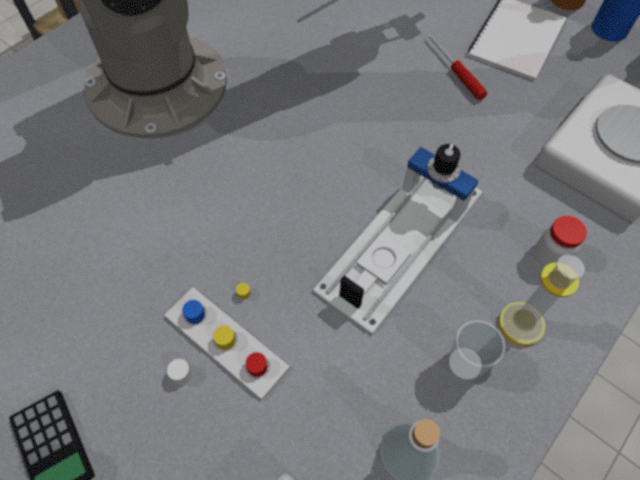

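View pics/top0.png

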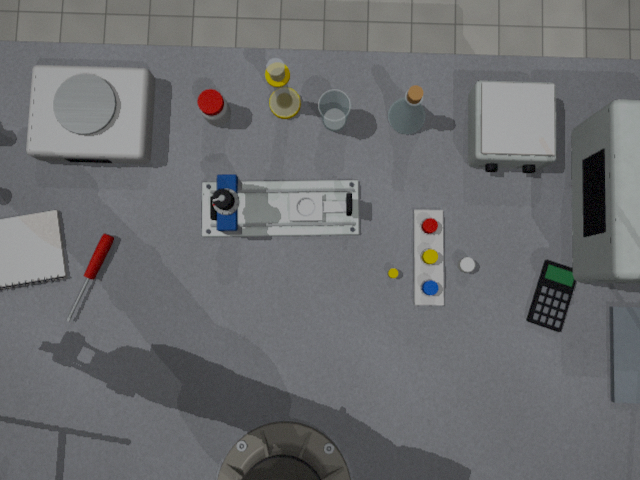

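```bash
cat > h.py <<'E'
from bench import ctrl
import cv2,numpy as np
from scipy.spatial.transform import Rotation as Ro
def cal(n):
    c=ctrl.get_calibration(n); return np.array(c["mtx"]),np.array(c["camera_from_world"])
def proj(n,p):
    K,T=cal(n); q=K@(T[:3,:3]@np.array(p)+T[:3,3]); return q[:2]/q[2]  # u,v
def ray(n,rc,z):
    K,T=cal(n); d=T[:3,:3].T@np.linalg.inv(K)@np.array([rc[1],rc[0],1.]); o=-T[:3,:3].T@T[:3,3]
    return o+d*(z-o[2])/d[2]
def tri(rs,rt):
    P=[cal(n)[0]@cal(n)[1][:3] for n in("scene","top")]
    X=cv2.triangulatePoints(P[0],P[1],np.array([[rs[1]],[rs[0]]],float),np.array([[rt[1]],[rt[0]]],float))[:,0]
    return X[:3]/X[3]
def tool():
    o=ctrl.observe(); return np.array(o["ee_pos"]),Ro.from_rotvec(o["eef_rot"]).as_matrix(),o
E
python3 - <<'E'
from h import *
print(np.round(tool()[1],3).tolist())
for n in("scene","top"):
    ctrl.camera(n)
Z=dict(yellow_center=.020,red_center=.020,blue_center=.020,rack=0,press=0,nest=.017,handle=.061,plunger=None,knob_grip=.127)
for q,z in Z.items():
    r={}
    for n in("scene","top"):
        l=ctrl.landmark_of(n,q); r[n]=l
        for d in l[:3]:
            print(q,n,round(d["conf"],2),np.round(d["position"],1), np.round(ray(n,d["position"],z),4) if z is not None else '')
    if r["scene"] and r["top"]: print("   tri",np.round(tri(r["scene"][0]["position"],r["top"][0]["position"]),4))
E
```

```text
[[0.416, -0.0, -0.909], [0.909, -0.001, 0.416], [-0.001, -1.0, -0.0]]
yellow_center scene 0.92 [373.8 181.6] [ 0.4871 -0.373   0.02  ]
yellow_center scene 0.68 [339.7 220.1] [ 0.4924 -0.2996  0.02  ]
yellow_center scene 0.55 [291.  243.4] [ 0.4625 -0.2189  0.02  ]
yellow_center top 0.73 [264.9 464.1] [ 0.4797 -0.3658  0.02  ]
yellow_center top 0.69 [254.5 429.3] [ 0.4998 -0.2914  0.02  ]
yellow_center top 0.41 [274.2 393.2] [ 0.4557 -0.2153  0.02  ]
   tri [ 0.4804 -0.371   0.0006]
red_center scene 0.66 [361.8 254.5] [ 0.5557 -0.2905  0.02  ]
red_center top 0.56 [224. 428.] [ 0.5653 -0.2878  0.02  ]
   tri [ 0.5613 -0.2892  0.0307]
blue_center scene 0.59 [199.3 432.3] [0.5894 0.1215 0.02  ]
blue_center top 0.68 [288.6 428.9] [ 0.4273 -0.2915  0.02  ]
   tri [ 0.5663 -0.1955  0.4671]
rack scene 0.73 [342.6 226.3] [ 0.4957 -0.2935  0.    ]
press scene 0.59 [200.5 427.2] [0.5789 0.1268 0.    ]
press top 0.86 [205.9 236.6] [0.5959 0.1272 0.    ]
   tri [0.588  0.1196 0.0184]
nest scene 0.89 [253.9 382.1] [ 0.588  -0.0206  0.017 ]
nest top 0.61 [208.9 306.1] [ 0.591  -0.0256  0.017 ]
   tri [ 0.5899 -0.0257  0.0265]
handle scene 0.66 [288.8 351.1] [ 0.5999 -0.1207  0.061 ]
handle top 0.62 [204.1 351. ] [ 0.5968 -0.1209  0.061 ]
handle top 0.45 [254.4 429. ] [ 0.4968 -0.284   0.061 ]
   tri [ 0.5982 -0.1201  0.0575]
plunger scene 0.53 [186.4 437.4] 
knob_grip scene 0.57 [159.6 442. ] [0.5842 0.122  0.127 ]
knob_grip top 0.88 [201.2 221.8] [0.5844 0.1331 0.127 ]
   tri [0.5834 0.1332 0.116 ]
```

```bash
python3 - <<'E'
import cv2,numpy as np
s=cv2.imread("pics/scene0.png");t=cv2.imread("pics/top0.png")
a=cv2.resize(t[195:315,360:500],None,fx=3.9,fy=3.9,interpolation=cv2.INTER_CUBIC)
b=cv2.resize(s[275:405,155:300],None,fx=3.6,fy=3.6,interpolation=cv2.INTER_CUBIC)
h=468
b=b[:468,:];a=a[:468,:]
c=np.hstack([a,b]);c=cv2.resize(c,None,fx=.74,fy=.74) ;print(c.shape);cv2.imwrite("pics/crop1.png",c)
a=cv2.resize(t[165:250,190:370],None,fx=4.4,fy=4.4,interpolation=cv2.INTER_CUBIC);cv2.imwrite("pics/crop2.png",a)
a=cv2.resize(s[130:335,305:490],None,fx=2.9,fy=2.9,interpolation=cv2.INTER_CUBIC);cv2.imwrite("pics/crop3.png",a);print(a.shape)
E
```

```text
(346, 790, 3)
(594, 536, 3)
```

View pics/crop1.png

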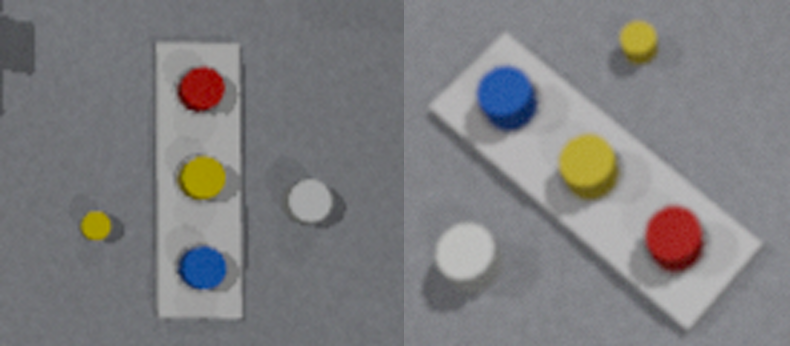

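View pics/crop2.png

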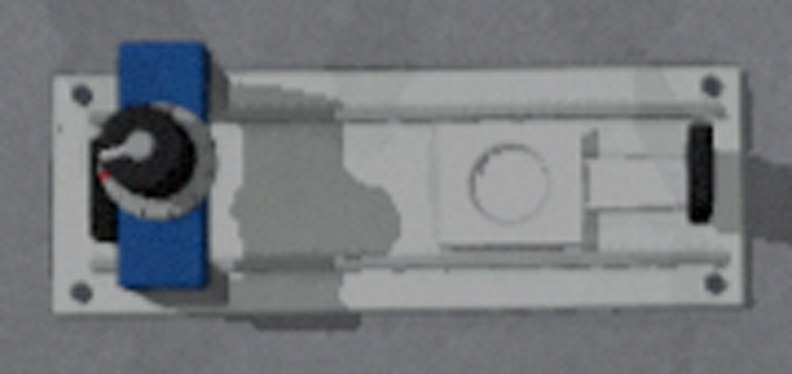

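View pics/crop3.png

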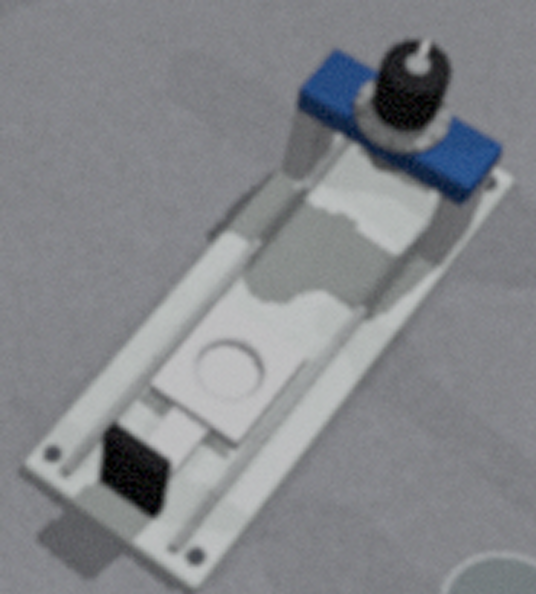

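```bash
cat >> h.py <<'E'
from scipy.optimize import least_squares
def cyl(x,y,z0,z1,r):
    a=np.linspace(0,2*np.pi,40,endpoint=False)
    return np.array([[x+r*np.cos(t),y+r*np.sin(t),z] for z in(z0,z1) for t in a])
def box(x,y,z0,z1,lx,ly,yaw):
    c,s=np.cos(yaw),np.sin(yaw)
    return np.array([[x+c*a*lx/2-s*b*ly/2,y+s*a*lx/2+c*b*ly/2,z] for z in(z0,z1) for a in(-1,1) for b in(-1,1)])
def hullc(n,P):
    U=np.array([proj(n,p) for p in P],np.float32); h=cv2.convexHull(U); m=cv2.moments(h)
    return np.array([m["m10"]/m["m00"],m["m01"]/m["m00"]]),m["m00"]
def maskc(m):
    m=m.astype(np.uint8); k,l,st,_=cv2.connectedComponentsWithStats(m); i=1+np.argmax(st[1:,4])
    cs,_=cv2.findContours((l==i).astype(np.uint8),cv2.RETR_EXTERNAL,cv2.CHAIN_APPROX_NONE)
    h=cv2.fillConvexPoly(np.zeros(m.shape,np.uint8),cv2.convexHull(max(cs,key=cv2.contourArea)),1)
    mm=cv2.moments(h,True); return np.array([mm["m10"]/mm["m00"],mm["m01"]/mm["m00"]]),mm["m00"]
def fit(model,obs,x0):
    f=lambda p:np.concatenate([hullc(n,model(*p))[0]-c for n,c in obs.items()])
    s=least_squares(f,x0); return s.x,s.fun
def at(m,n,uv,r):  # restrict mask to window
    o=np.zeros_like(m);u,v=map(int,uv);o[v-r:v+r,u-r:u+r]=m[v-r:v+r,u-r:u+r];return o
E
cat > m1.py <<'E'
from h import *
I={n:ctrl.camera(n) for n in("scene","top")}
def rep(name,model,masks,x0):
    obs={};
    for n,m in masks.items():
        c,a=maskc(m); obs[n]=c; x,_=fit(model,{n:c},x0); print(name,n,"uv",c.round(1),"area",a,"model",round(hullc(n,model(*x))[1]),x.round(4))
    x,r=fit(model,obs,x0); print(name,"both",x.round(4),r.round(2))
H={n:cv2.cvtColor(I[n],cv2.COLOR_RGB2HSV).astype(int) for n in I}
def col(n,lo,hi,s=120,v=40): h=H[n]; return (h[...,0]>=lo)&(h[...,0]<=hi)&(h[...,1]>s)&(h[...,2]>v)
rep("yellow",lambda x,y:cyl(x,y,.010,.034,.016),{"scene":at(col("scene",18,35),"",(224,337),16),"top":at(col("top",18,35),"",(430,257),14)},[.49,-.3])
rep("blue",lambda x,y:cyl(x,y,.010,.034,.016),{"scene":at(col("scene",95,125),"",(194,312),18),"top":at(col("top",95,125),"",(430,288),16)},[.43,-.3])
rep("red",lambda x,y:cyl(x,y,.010,.034,.016),{"scene":at(col("scene",0,10)|col("scene",170,180),"",(256,364),18),"top":at(col("top",0,10)|col("top",170,180),"",(429,226),16)},[.56,-.3])
dk={n:H[n][...,2]<55 for n in H}
rep("handle",lambda x,y:box(x,y,.023,.073,.04,.012,0),{"scene":at(dk["scene"],"",(352,291),22)},[.59,-.12])
rep("handletop",lambda x,y:box(x,y,.063,.073,.04,.012,0),{"top":at(dk["top"],"",(349,204),16)},[.59,-.12])
rep("knob",lambda x,y:cyl(x,y,.105,.141,.019),{"scene":at(dk["scene"],"",(447,158),18),"top":at(dk["top"],"",(226,201),14)},[.585,.13])
E
python3 m1.py
```

```text
Traceback (most recent call last):
  File "m1.py", line 10, in <module>
    rep("yellow",lambda x,y:cyl(x,y,.010,.034,.016),{"scene":at(col("scene",18,35),"",(224,337),16),"top":at(col("top",18,35),"",(430,257),14)},[.49,-.3])
    ~~~^^^^^^^^^^^^^^^^^^^^^^^^^^^^^^^^^^^^^^^^^^^^^^^^^^^^^^^^^^^^^^^^^^^^^^^^^^^^^^^^^^^^^^^^^^^^^^^^^^^^^^^^^^^^^^^^^^^^^^^^^^^^^^^^^^^^^^^^^^^^^^^^^^^
  File "m1.py", line 6, in rep
    c,a=maskc(m); obs[n]=c; x,_=fit(model,{n:c},x0); print(name,n,"uv",c.round(1),"area",a,"model",round(hullc(n,model(*x))[1]),x.round(4))
                                ~~~^^^^^^^^^^^^^^^^
  File "h.py", line 34, in fit
    s=least_squares(f,x0); return s.x,s.fun
  File "h.py", line 33, in <lambda>
    f=lambda p:np.concatenate([hullc(n,model(*p))[0]-c for n,c in obs.items()])
                               ~~~~~^^^^^^^^^^^^^
  File "h.py", line 25, in hullc
    U=np.array([proj(n,p) for p in P],np.float32); h=cv2.convexHull(U); m=cv2.moments(h)
                ~~~~^^^^^
  File "h.py", line 7, in proj
    K,T=cal(n); q=K@(T[:3,:3]@np.array(p)+T[:3,3]); return q[:2]/q[2]  # u,v
        ~~~^^^
  File "h.py", line 5, in cal
    c=ctrl.get_calibration(n); return np.array(c["mtx"]),np.array(c["camera_from_world"])
ValueError: time passes only in moves, steps and waits
```

```bash
python3 - <<'E'
from h import *
import cv2
o=(190,165);f=4.4
def uv(c): return (c[1]/f+o[1]-.4,c[0]/f+o[0]-.4)
for nm,c,z in [("TL",(53,77),.010),("TR",(740,67),.010),("BR",(745,305),.010),("BL",(55,313),.010),("nestrim",(509,184),.023),("handletop",(701,172),.073),("brTL",(119,42),.096),("brTR",(206,42),.096),("brBR",(208,287),.096),("brBL",(118,287),.096)]:
    print(nm,ray("top",uv(c),z).round(4))
o=(305,130);f=2.9
for nm,c,z in [("nestrim",(229,370),.023),("L",(25,466),.01),("Bot",(192,588),.010),("R",(514,178),.01),("br1",(340,52),.096),("br2",(500,150),.096),("br3",(302,92),.096),("br4",(465,190),.096)]:
    print("s",nm,ray("scene",uv(c),z).round(4))
for n in("scene","top"):
    ctrl.camera(n)
    for q in ["rack","nest","knob_grip","handle","press"]:
        for d in ctrl.silhouettes(n,q)[:2]:
            c,a=maskc(d["pixels"]); r=cv2.minAreaRect(np.argwhere(d["pixels"])[:,::-1].astype(np.float32)); print(n,q,round(d["conf"],2),c.round(1),a,np.round(r[0],1),np.round(r[1],1),round(r[2],1))
E
```

```text
TL [0.6444 0.2035 0.01  ]
TR [ 0.6591 -0.1354  0.01  ]
BR [ 0.5408 -0.1407  0.01  ]
BL [0.5273 0.1967 0.01  ]
nestrim [ 0.5953 -0.024   0.023 ]
handletop [ 0.5955 -0.1163  0.073 ]
brTL [0.6444 0.1527 0.096 ]
brTR [0.6455 0.1128 0.096 ]
brBR [0.5325 0.1069 0.096 ]
brBL [0.5313 0.1478 0.096 ]
s nestrim [ 0.595  -0.0268  0.023 ]
s L [ 0.5426 -0.1423  0.01  ]
s Bot [ 0.6568 -0.1382  0.01  ]
s R [0.6438 0.2009 0.01  ]
s br1 [0.5351 0.1449 0.096 ]
s br2 [0.6431 0.1466 0.096 ]
s br3 [0.5355 0.107  0.096 ]
s br4 [0.6431 0.1111 0.096 ]
scene rack 0.57 [228.  342.2] 5618.0 [227.3 341.3] [130.3  43.8] 40.5
scene nest 0.66 [372.9 269.5] 2856.0 [372.4 271. ] [39.  79.4] 39.9
scene knob_grip 0.82 [446.6 158.2] 679.0 [446.5 157.9] [24.3 31.6] 18.4
scene handle 0.62 [373.  270.1] 2749.0 [372.9 270.6] [37.7 78.8] 41.6
scene handle 0.4 [193.6 311. ] 476.0 [193.5 311. ] [24.7 21.9] 45.0
scene press 0.72 [400.7 234.9] 15159.0 [403.5 232.3] [ 78.7 202.3] 36.5
top nest 0.77 [318.6 205.3] 1659.0 [320. 206.] [28. 62.] 90.0
top nest 0.61 [278.5 206.1] 9277.0 [279.8 204.3] [ 61.9 156.2] 89.4
top knob_grip 0.71 [223.4 199.4] 380.0 [223.3 199.2] [21.9 19.8] 45.0
top handle 0.69 [319.1 205.7] 1771.0 [320.  206.5] [29. 62.] 90.0
top press 0.83 [278.3 206. ] 9174.0 [280. 205.] [ 62. 156.] 90.0
```

```bash
python3 - <<'E'
from bench import ctrl
import pickle
pickle.dump({n:{k:v for k,v in ctrl.get_calibration(n).items()} for n in("scene","top")},open("cal.pkl","wb"))
s=open("h.py").read()
s=s.replace('c=ctrl.get_calibration(n); return','c=CAL[n]; return').replace("def cal","import pickle\nCAL=pickle.load(open('cal.pkl','rb'))\ndef cal",1)
open("h.py","w").write(s)
E
python3 m1.py
```

```text
yellow scene uv [223.9 337.2] area 394.0 model 463 [ 0.4948 -0.2933]
yellow top uv [429.7 256.2] area 192.0 model 207 [ 0.4961 -0.2917]
yellow both [ 0.4954 -0.2928] [ 0.53 -0.04  0.5   0.33]
blue scene uv [193.1 311.3] area 384.0 model 454 [ 0.4286 -0.2946]
blue top uv [429.8 287.5] area 190.0 model 208 [ 0.4297 -0.2928]
blue both [ 0.4291 -0.294 ] [ 0.51 -0.11  0.56  0.3 ]
red scene uv [256.1 364.3] area 402.0 model 473 [ 0.5608 -0.292 ]
red top uv [429.3 225.6] area 195.0 model 209 [ 0.5615 -0.2902]
red both [ 0.561  -0.2914] [ 0.39 -0.21  0.57  0.26]
handle scene uv [350.6 291.8] area 462.0 model 544 [ 0.5901 -0.1195]
handle both [ 0.5901 -0.1195] [-4.41 -4.07]
handletop top uv [349.  204.1] area 106.0 model 118 [ 0.5955 -0.1165]
handletop both [ 0.5955 -0.1165] [-0. -0.]
knob scene uv [446.1 159.5] area 607.0 model 709 [0.588 0.129]
knob top uv [223.2 199.1] area 366.0 model 385 [0.589  0.1311]
knob both [0.5883 0.13  ] [ 0.51 -0.28  0.53  0.38]
```

The yellow ones are the puck in the rack's middle pocket, at scene (337,224) and top (257,430), and a small free cylinder at top (274,393). The white cylinder at top (265,467) is ruled out by colour. The crop shows the rack's middle puck is the larger yellow one, so it is the target, at about (0.495, -0.2925). The three pucks measure 66 mm apart, as they should. The press yaw is about 0.042, and the nest-to-knob line agrees with the plate edges.

First I'll turn the tool in place.

```bash
python3 -m handwheel '[[0,0,0,0,0.125,0,1],[0,0,0,0,0.125,0,1],[0,0,0,0,0.125,0,1],[0,0,0,0,0.125,0,1],[0,0,0,0,0.125,0,1],[0,0,0,0,0.125,0,1],[0,0,0,0,0.125,0,1],[0,0,0,0,0.125,0,1],[0,0,0,0,0.125,0,1],[0,0,0,0,0.125,0,1]]' 20
python3 -c "
from h import *
p,R,o=tool();print(p,R.round(3).tolist(),np.degrees(np.arctan2(R[1,0],R[0,0])),np.round(o['q'],2))"
```

```text
time_s: 2.73
ee_pos: [0.2806, 0.6139, 0.2055]
eef_rot: [-1.569, 0.09, -0.09]
wrist_force: [-0.6, 0.9, 0.4]
finger_gap: 0.0942
[0.28059176 0.61388791 0.20550808] [[0.993, -0.0, 0.114], [-0.114, 0.0, 0.993], [-0.0, -1.0, 0.0]] -6.540717554017226 [-1.48  0.44  0.33  1.62 -0.16  1.11 -1.22]
```

```bash
python3 -m handwheel '[[0.7,-0.1,-0.9,0,0,0,1],[0.7,-0.1,-0.9,0,0,0,1],[0.7,-0.1,-0.9,0,0,0,1],[0.7,-0.1,-0.9,0,0,0,1],[0.7,-0.1,-0.9,0,0,0,1],[0.7,-0.1,-0.9,0,0,0,1],[0.7,-0.1,-0.9,0,0,0,1],[0.7,-0.1,-0.9,0,0,0,1],[0.7,-0.1,-0.9,0,0,0,1],[0.7,-0.1,-0.9,0,0,0,1]]'
python3 -c "
from h import *
p,R,o=tool();print(p,np.degrees(np.arctan2(R[1,0],R[0,0])),np.round(o['q'],2))"
```

```text
time_s: 3.57
ee_pos: [0.4993, 0.2588, 0.2424]
eef_rot: [-1.568, 0.084, -0.085]
wrist_force: [1.3, 0.8, 0.8]
finger_gap: 0.0937
[0.49934517 0.25881254 0.2423864 ] -6.177401660183841 [-1.02  0.22  0.51  1.84 -0.12  1.11 -0.58]
```

```bash
python3 -m handwheel '[[0.11,0,-1,0,0,0,1],[0.11,0,-1,0,0,0,1],[0.11,0,-1,0,0,0,1],[0.11,0,-1,0,0,0,1],[0.11,0,-1,0,0,0,1],[0.11,0,-1,0,0,0,1],[0.11,0,-1,0,0,0,1],[0.11,0,-1,0,0,0,1],[0.11,0,-1,0,0,0,1],[0.11,0,-1,0,0,0,1]]'
python3 -m handwheel '[[0,0,0,0,0.125,0,1],[0,0,0,0,0.125,0,1],[0,0,0,0,0.125,0,1],[0,0,0,0,0.125,0,1],[0,0,0,0,0.125,0,1],[0,0,0,0,0.125,0,1],[0,0,0,0,0.125,0,1],[0,0,0,0,0.125,0,1],[0,0,0,0,0.125,0,1],[0,0,0,0,0.125,0,1]]'
cat > go.py <<'E'
import sys
from h import *
# target x y z jawdeg -> tool axis units after rotation
p,R,o=tool(); a=np.degrees(np.arctan2(R[1,0],R[0,0]))
print("p",p.round(4),"jaw",round(a,2),"tilt",R[:,1].round(3),"q",np.round(o['q'],2),"gap",o["finger_gap"],"F",np.round(o["wrist_force"],1),"M",np.round(o["moment"],2),"t",o["time_s"])
if len(sys.argv)>1:
    x,y,z,j=map(float,sys.argv[1:5]); d=np.array([x,y,z])-p
    w=(np.radians(a-j)+np.pi/2)%np.pi-np.pi/2 if len(sys.argv)<6 else np.radians(a-j)
    print("shift now-axes (units)",(R.T@d/.04).round(3),"turn_y",round(w,3),"; after turn",(Ro.from_rotvec([0,w,0]).as_matrix().T@R.T@d/.04).round(3))
E
python3 go.py 0.4953 -0.2925 0.15 -88.8
```

```text
time_s: 4.4
ee_pos: [0.499, -0.1436, 0.2423]
eef_rot: [-1.569, 0.084, -0.085]
wrist_force: [1.5, 0.4, 0.8]
finger_gap: 0.094
time_s: 5.23
ee_pos: [0.4993, -0.1417, 0.242]
eef_rot: [-1.299, 1.055, -1.056]
wrist_force: [0.1, -0.5, 0.3]
finger_gap: 0.0941
p [ 0.4993 -0.1417  0.242 ] jaw -78.16 tilt [ 0.  0. -1.] q [-0.71  0.19  0.99  1.95 -0.18  1.09 -1.  ] gap 0.09411455572159137 F [ 0.1 -0.5  0.3] M [-0.    0.1   0.01] t 5.2333
shift now-axes (units) [ 3.669  2.3   -0.872] turn_y 0.186 ; after turn [ 3.767  2.3   -0.18 ]
```

```bash
python3 -m handwheel '[[0,0,0,0,0.093,0,1],[0,0,0,0,0.093,0,1],[0.94,0.4,-0.05,0,0,0,1],[0.94,0.5,-0.05,0,0,0,1],[0.94,0.7,-0.04,0,0,0,1],[0.94,0.7,-0.04,0,0,0,1],[0,0,0,0,0,0,1],[0,0,0,0,0,0,1]]'
python3 go.py 0.4953 -0.2925 0.009 -88.8
python3 - <<'E'
from h import *
for n in("scene","top"): cv2.imwrite(f"pics/{n}1.png",ctrl.camera(n)[:,:,::-1])
E
```

```text
time_s: 5.9
ee_pos: [0.4944, -0.2851, 0.1557]
eef_rot: [-1.222, 1.195, -1.192]
wrist_force: [0.2, -0.8, 0.9]
finger_gap: 0.0937
p [ 0.4944 -0.2851  0.1557] jaw -88.76 tilt [-0.003 -0.001 -1.   ] q [-0.3   0.44  0.92  1.93 -0.42  0.98 -0.73] gap 0.0937400790309785 F [ 0.2 -0.8  0.9] M [-0.01  0.14  0.04] t 5.9
shift now-axes (units) [0.184 3.668 0.03 ] turn_y 0.001 ; after turn [0.184 3.668 0.03 ]
```

View pics/scene1.png

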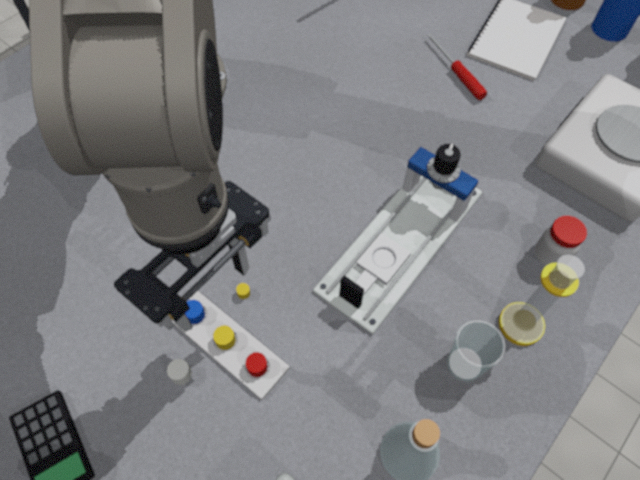

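```bash
python3 -m handwheel '[[0.18,0.6,0.03,0,0,0,0.28],[0,0.6,0,0,0,0,0.28],[0,0.6,0,0,0,0,0.28],[0,0.5,0,0,0,0,0.28],[0,0,0,0,0,0,0.28],[0,0,0,0,0,0,0.28]]'
python3 go.py 0.4953 -0.2925 0.014 -88.8
python3 - <<'E'
from h import *
for n in("scene","top"):
    im=ctrl.camera(n); cv2.imwrite(f"pics/{n}2.png",im[:,:,::-1])
s=cv2.imread("pics/scene2.png")[230:400,130:310];t=cv2.imread("pics/top2.png")[190:320,360:500]
cv2.imwrite("pics/c2.png",np.hstack([cv2.resize(s,(450,425)),cv2.resize(t,(350,325)).repeat(1,0) if 0 else cv2.resize(t,(345,425))]))
E
```

```text
time_s: 6.5
ee_pos: [0.4984, -0.2882, 0.0656]
eef_rot: [-1.223, 1.188, -1.187]
wrist_force: [0.3, -0.3, 0.4]
finger_gap: 0.0608
p [ 0.4984 -0.2882  0.0656] jaw -88.34 tilt [-0.  0. -1.] q [-0.19  0.56  0.8   1.98 -0.55  0.82 -0.62] gap 0.06079608296320491 F [ 0.3 -0.3  0.4] M [ 0.02  0.17 -0.03] t 6.5
shift now-axes (units) [ 0.106  1.289 -0.081] turn_y 0.008 ; after turn [ 0.106  1.289 -0.08 ]
```

View pics/c2.png

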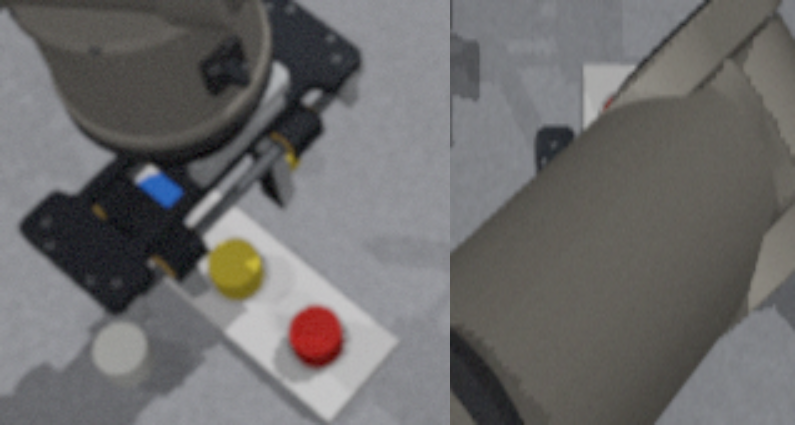

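Crop: the right finger is at about crop (278,190), and the yellow puck is straight below the gripper between the red and blue ones. Nothing is touching, so I'll descend the rest of the way.

```bash
python3 -m handwheel '[[0.1,0.4,-0.08,0,0.008,0,0.28],[0,0.4,0,0,0,0,0.28],[0,0.3,0,0,0,0,0.28],[0,0.15,0,0,0,0,0.28],[0,0,0,0,0,0,0.28],[0,0,0,0,0,0,0.28]]'
python3 go.py 0.4953 -0.2925 0.014 -88.8
```

```text
time_s: 7.1
ee_pos: [0.4949, -0.2938, 0.0155]
eef_rot: [-1.218, 1.195, -1.196]
wrist_force: [0.2, -0.6, 0.5]
finger_gap: 0.0601
p [ 0.4949 -0.2938  0.0155] jaw -88.92 tilt [ 0. -0. -1.] q [-0.13  0.63  0.73  2.01 -0.62  0.74 -0.56] gap 0.06013375064750901 F [ 0.2 -0.6  0.5] M [0.01 0.13 0.03] t 7.1
shift now-axes (units) [-0.032  0.038  0.01 ] turn_y -0.002 ; after turn [-0.032  0.038  0.01 ]
```

```bash
python3 -m handwheel '[[-0.03,0.03,0.01,0,0,0,-0.2],[0,0,0,0,0,0,-0.5],[0,0,0,0,0,0,-0.5],[0,0,0,0,0,0,-0.5],[0,0,0,0,0,0,-0.5],[0,0,0,0,0,0,-0.5]]' 25
python3 go.py
```

```text
time_s: 7.6
ee_pos: [0.4951, -0.2926, 0.014]
eef_rot: [-1.218, 1.195, -1.196]
wrist_force: [-0.5, 1.1, 3.1]
finger_gap: 0.031
p [ 0.4951 -0.2926  0.014 ] jaw -88.93 tilt [ 0. -0. -1.] q [-0.13  0.63  0.73  2.01 -0.63  0.74 -0.56] gap 0.031024369840060472 F [-0.5  1.1  3.1] M [0.21 0.19 0.05] t 7.6
```

```bash
python3 -m handwheel '[[0,-0.3,0,0,0,0,-0.5],[0,-0.6,0,0,0,0,-0.5],[0,-0.8,0,0,0,0,-0.5],[0,-0.8,0,0,0,0,-0.5],[0,-0.6,0,0,0,0,-0.5],[0,0,0,0,-0.1,0,-0.5],[0,0,0,0,-0.125,0,-0.5],[0,0,0,0,-0.125,0,-0.5],[0,0,0,0,-0.125,0,-0.5],[0,0,0,0,-0.125,0,-0.5]]'
python3 -m handwheel '[[0,0,0,0,-0.125,0,-0.5],[0,0,0,0,-0.125,0,-0.5],[0,0,0,0,-0.125,0,-0.5],[0,0,0,0,-0.125,0,-0.5],[0,0,0,0,-0.125,0,-0.5],[0,0,0,0,-0.125,0,-0.5],[0,0,0,0,-0.125,0,-0.5],[0,0,0,0,-0.125,0,-0.5],[0,0,0,0,0,0,-0.5]]'
python3 go.py 0.5952 -0.0253 0.12 2.4 full
```

```text
time_s: 8.43
ee_pos: [0.4948, -0.2927, 0.1386]
eef_rot: [-1.442, 0.738, -0.738]
wrist_force: [0.5, -0.7, -0.1]
finger_gap: 0.0312
time_s: 9.18
ee_pos: [0.4947, -0.2929, 0.1386]
eef_rot: [-1.571, -0.043, 0.042]
wrist_force: [0.6, 1.0, -1.0]
finger_gap: 0.0315
p [ 0.4947 -0.2929  0.1386] jaw 3.09 tilt [ 0. -0. -1.] q [ 0.02  0.37  0.5   1.92 -0.22  0.91  0.68] gap 0.031549996168635776 F [ 0.6  1.  -1. ] M [0.01 0.02 0.02] t 9.1833
shift now-axes (units) [2.869 0.462 6.545] turn_y 0.012 ; after turn [2.791 0.462 6.579]
```

```bash
python3 -m handwheel '[[0.2,0,0.4,0,0.012,0,-0.5],[0.4,0,0.9,0,0,0,-0.5],[0.4,0,0.9,0,0,0,-0.5],[0.4,0,0.9,0,0,0,-0.5],[0.4,0,0.9,0,0,0,-0.5],[0.4,0.1,0.9,0,0,0,-0.5],[0.3,0.1,0.9,0,0,0,-0.5],[0.2,0.1,0.5,0,0,0,-0.5],[0.1,0.1,0.28,0,0,0,-0.5],[0,0,0,0,0,0,-0.5]]'
python3 go.py 0.5952 -0.0253 0.060 2.4 full
python3 - <<'E'
from h import *
for n in("scene","top"):
    im=ctrl.camera(n); cv2.imwrite(f"pics/{n}3.png",im[:,:,::-1])
E
```

```text
time_s: 10.02
ee_pos: [0.5974, -0.0228, 0.1211]
eef_rot: [-1.571, -0.028, 0.029]
wrist_force: [0.5, -0.5, -0.2]
finger_gap: 0.0315
p [ 0.5974 -0.0228  0.1211] jaw 2.08 tilt [-0.001 -0.    -1.   ] q [-0.4   0.41  0.42  1.88 -0.21  0.89  0.16] gap 0.031482321400053366 F [ 0.5 -0.5 -0.2] M [-0.05  0.12  0.  ] t 10.0167
shift now-axes (units) [-0.055  1.527 -0.06 ] turn_y -0.006 ; after turn [-0.055  1.527 -0.06 ]
```

View pics/scene3.png

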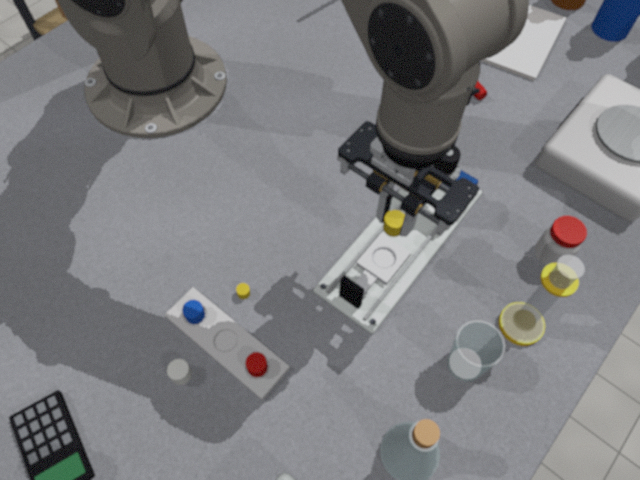

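```bash
python3 -m handwheel '[[-0.05,0.4,-0.06,0,-0.006,0,-0.5],[0,0.5,0,0,0,0,-0.5],[0,0.5,0,0,0,0,-0.5],[0,0.4,0,0,0,0,-0.5],[0,0.15,0,0,0,0,-0.5],[0,0,0,0,0,0,-0.5],[0,0,0,0,0,0,-0.5]]'
python3 go.py 0.5952 -0.0253 0.025 2.4 full
python3 - <<'E'
from h import *
im=ctrl.camera("scene"); cv2.imwrite("pics/scene4.png",im[:,:,::-1])
h=cv2.cvtColor(im,cv2.COLOR_RGB2HSV).astype(int); m=(h[...,0]>=18)&(h[...,0]<=35)&(h[...,1]>120)&(h[...,2]>40)
m=at(m,"",(390,240),45); c,a=maskc(m); p=tool()[0]
x,r=fit(lambda x,y:cyl(x,y,p[2]-.008,p[2]+.020,.016),{"scene":c},[.59,-.02]); print(c,a,x,r)
cv2.imwrite("pics/c4.png",cv2.resize(im[180:330,310:470,::-1],None,fx=4,fy=4,interpolation=cv2.INTER_CUBIC))
E
```

```text
time_s: 10.7
ee_pos: [0.5954, -0.0293, 0.0445]
eef_rot: [-1.571, -0.031, 0.031]
wrist_force: [1.0, 0.4, -0.8]
finger_gap: 0.0313
p [ 0.5954 -0.0293  0.0445] jaw 2.27 tilt [ 0. -0. -1.] q [-0.35  0.51  0.37  1.93 -0.27  0.74  0.22] gap 0.03131949460649773 F [ 1.   0.4 -0.8] M [-0.08  0.03  0.  ] t 10.7
shift now-axes (units) [-0.001  0.486  0.099] turn_y -0.002 ; after turn [-0.001  0.486  0.099]
[383.78306878 248.91534392] 378.0 [ 0.5930351 -0.0285851] [-8.15896385e-07  7.11924599e-08]
```

View pics/c4.png

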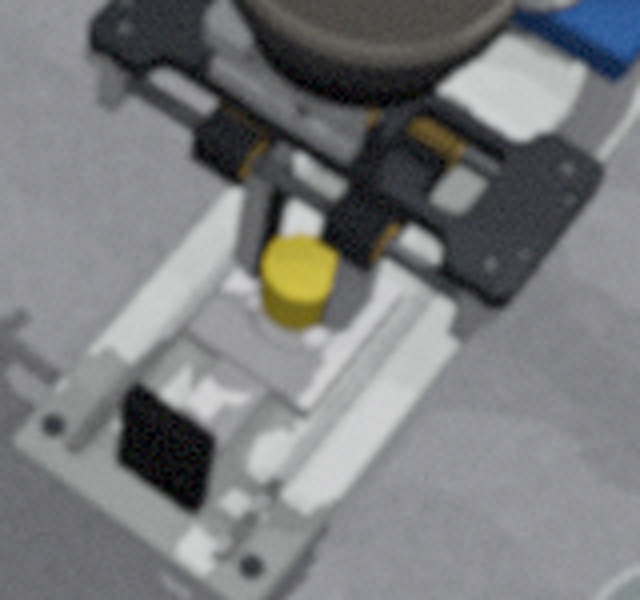

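```bash
python3 - <<'E'
from h import *
t=np.linspace(0,2*np.pi,60)
out=[]
for n,(u0,v0),f,im in(("scene",(355,235),7,"pics/scene0.png"),("top",(285,185),8,"pics/top0.png")):
    I=cv2.imread(im)[v0:v0+45,u0:u0+55]; I=cv2.resize(I,None,fx=f,fy=f,interpolation=cv2.INTER_CUBIC)
    I=cv2.normalize(I,None,0,255,cv2.NORM_MINMAX)
    for y,c in((-.0245,(0,0,255)),(-.0275,(0,255,0))):
        for a in t:
            u,v=proj(n,(.5953+.0185*np.cos(a),y+.0185*np.sin(a),.023)); cv2.circle(I,(int((u+.5-u0)*f),int((v+.5-v0)*f)),1,c,-1)
    out.append(cv2.resize(I,(390,320)))
cv2.imwrite("pics/c5.png",np.hstack(out))
E
```

```text
(no output)
```

View pics/c5.png

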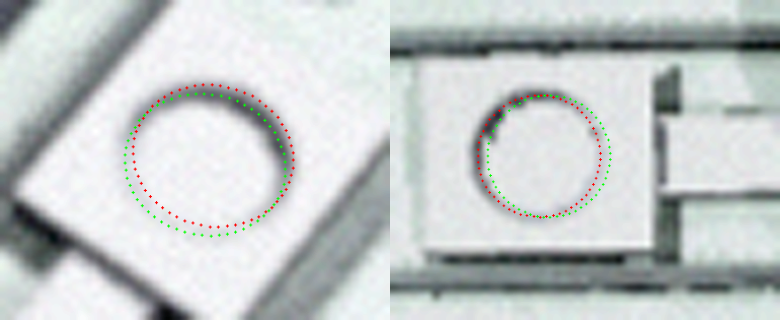

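```bash
python3 -m handwheel '[[0,0.2,0.11,0,-0.002,0,-0.5],[0,0,0,0,0,0,-0.5],[0,0.1,0,0,0,0,-0.5],[0,0.07,0,0,0,0,-0.5],[0,0,0,0,0,0,-0.5]]'
python3 go.py 0.5955 -0.025 0.025 2.4 full
```

```text
time_s: 11.17
ee_pos: [0.5949, -0.0234, 0.0284]
eef_rot: [-1.571, -0.034, 0.035]
wrist_force: [-0.8, -0.9, -0.3]
finger_gap: 0.0315
p [ 0.5949 -0.0234  0.0284] jaw 2.52 tilt [-0.001 -0.    -1.   ] q [-0.35  0.54  0.36  1.94 -0.28  0.71  0.22] gap 0.0314939616937515 F [-0.8 -0.9 -0.3] M [-0.05  0.08  0.03] t 11.1667
shift now-axes (units) [ 0.014  0.086 -0.04 ] turn_y 0.002 ; after turn [ 0.014  0.086 -0.04 ]
```

```bash
python3 -m handwheel '[[0.01,0.04,-0.03,0,0,0,-0.5],[0,0.04,0,0,0,0,-0.5],[0,0,0,0,0,0,-0.5],[0,0,0,0,0,0,-0.5]]'
python3 go.py 0.5955 -0.025 0.025 2.4 full
```

```text
time_s: 11.5
ee_pos: [0.5955, -0.0247, 0.0256]
eef_rot: [-1.571, -0.034, 0.035]
wrist_force: [0.7, -0.3, -0.9]
finger_gap: 0.0314
p [ 0.5955 -0.0247  0.0256] jaw 2.51 tilt [-0. -0. -1.] q [-0.34  0.54  0.36  1.94 -0.28  0.71  0.23] gap 0.03143421058604035 F [ 0.7 -0.3 -0.9] M [-0.08  0.07 -0.03] t 11.5
shift now-axes (units) [-0.001  0.016 -0.008] turn_y 0.002 ; after turn [-0.001  0.016 -0.008]
```

```bash
python3 -m handwheel '[[0,0,0,0,0,0,-0.2],[0,0,0,0,0,0,-0.1],[0,0,0,0,0,0,-0.1],[0,-0.3,0,0,0,0,-0.1],[0,-0.7,0,0,0,0,-0.1],[0,-0.9,0,0,0,0,-0.1],[0,-0.9,0,0,0,0,-0.1],[0,-0.3,0,0,0,0,-0.1],[0,0,0,0,0,0,-0.1]]'
python3 go.py 0.5995 -0.15 0.13 2.4 full
python3 - <<'E'
from h import *
im=ctrl.camera("scene"); cv2.imwrite("pics/scene5.png",im[:,:,::-1])
cv2.imwrite("pics/c6.png",cv2.resize(im[180:330,310:470,::-1],None,fx=4,fy=4,interpolation=cv2.INTER_CUBIC))
E
```

```text
time_s: 12.25
ee_pos: [0.5975, -0.0247, 0.1541]
eef_rot: [-1.57, -0.039, 0.03]
wrist_force: [0.1, 0.3, -0.4]
finger_gap: 0.0423
p [ 0.5975 -0.0247  0.1541] jaw 2.5 tilt [ 0.006  0.001 -1.   ] q [-0.41  0.37  0.43  1.86 -0.19  0.95  0.15] gap 0.04230647465493509 F [ 0.1  0.3 -0.4] M [-0.04  0.04 -0.04] t 12.25
shift now-axes (units) [-0.091  0.599 -3.133] turn_y 0.002 ; after turn [-0.086  0.599 -3.133]
```

View pics/c6.png

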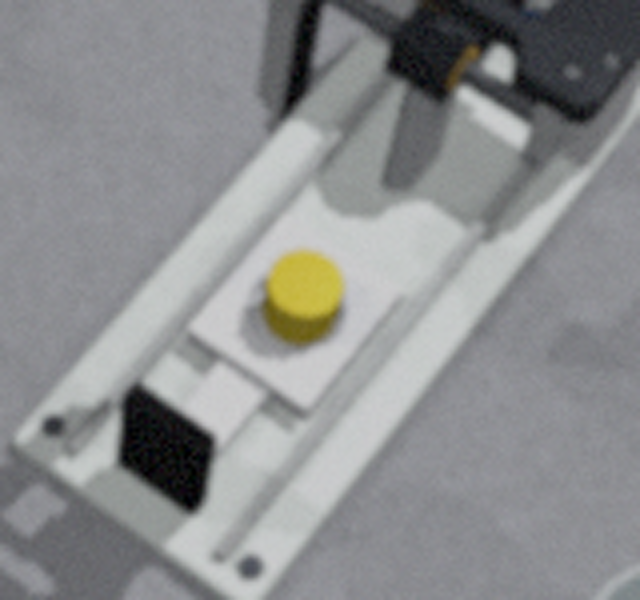

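```bash
python3 -m handwheel '[[-0.04,0,-0.5,0,0,0,-0.68],[-0.04,0,-0.9,0,0,0,-0.68],[0,0,-0.9,0,0,0,-0.68],[0,0,-0.9,0,0,0,-0.68],[0,0,-0.5,0,0,0,-0.68],[0,0,0,0,0,0,-0.68],[0,0,0,0,0,0,-0.68]]'
python3 go.py 0.6016 -0.175 0.046 2.4 full
```

```text
time_s: 12.88
ee_pos: [0.5979, -0.1737, 0.1485]
eef_rot: [-1.571, -0.031, 0.034]
wrist_force: [-0.4, 0.6, -0.2]
finger_gap: 0.0153
p [ 0.5979 -0.1737  0.1485] jaw 2.38 tilt [-0.002 -0.    -1.   ] q [-0.17  0.43  0.46  1.8  -0.23  0.97  0.42] gap 0.015309135529436014 F [-0.4  0.6 -0.2] M [-0.09  0.04  0.04] t 12.8833
shift now-axes (units) [ 0.095  2.562 -0.035] turn_y -0.0 ; after turn [ 0.095  2.562 -0.036]
```

```bash
python3 -m handwheel '[[0.1,0.4,-0.03,0,0,0,-0.68],[0,0.7,0,0,0,0,-0.68],[0,0.7,0,0,0,0,-0.68],[0,0.6,0,0,0,0,-0.68],[0,0.16,0,0,0,0,-0.68],[0,0,0,0,0,0,-0.68],[0,0,0,0,0,0,-0.68]]'
python3 go.py 0.600 -0.14 0.046 2.4 full
```

```text
time_s: 13.47
ee_pos: [0.6032, -0.173, 0.0478]
eef_rot: [-1.57, -0.035, 0.035]
wrist_force: [-0.3, -0.1, 0.2]
finger_gap: 0.0152
p [ 0.6032 -0.173   0.0478] jaw 2.56 tilt [-0.  0. -1.] q [-0.13  0.56  0.41  1.86 -0.3   0.79  0.48] gap 0.015157767947095342 F [-0.3 -0.1  0.2] M [-0.06 -0.   -0.07] t 13.4667
shift now-axes (units) [-0.043  0.045  0.827] turn_y 0.003 ; after turn [-0.045  0.045  0.826]
```

```bash
python3 -m handwheel '[[-0.04,0,0.3,0,0,0,-0.68],[0,0,0.3,0,0,0,-0.68],[0,0,0.2,0,0,0,-0.68],[0,0,0.12,0,0,0,-0.68],[0,0,0.12,0,0,0,-0.68],[0,0,0.12,0,0,0,-0.68],[0,0,0.15,0,0,0,-0.68],[0,0,0.2,0,0,0,-0.68]]'
python3 go.py 0.595 0.022 0.046 2.4 full
```

```text
time_s: 14.13
ee_pos: [0.5988, -0.1136, 0.0475]
eef_rot: [-1.571, -0.034, 0.033]
wrist_force: [1.1, -2.2, 1.1]
finger_gap: 0.0152
p [ 0.5988 -0.1136  0.0475] jaw 2.46 tilt [ 0.001 -0.001 -1.   ] q [-0.23  0.53  0.41  1.9  -0.29  0.77  0.39] gap 0.015239975012349487 F [ 1.1 -2.2  1.1] M [-0.57 -0.16 -0.01] t 14.1333
shift now-axes (units) [0.05  0.037 3.392] turn_y 0.001 ; after turn [0.046 0.037 3.392]
```

```bash
python3 -m handwheel '[[0,0,0.3,0,0,0,-0.68],[0,0,0.35,0,0,0,-0.68],[0,0,0.4,0,0,0,-0.68],[0,0,0.4,0,0,0,-0.68],[0,0,0.4,0,0,0,-0.68],[0.02,0,0.35,0,0,0,-0.68],[0.02,0,0.25,0,0,0,-0.68],[0,0,0.2,0,0,0,-0.68],[0,0,0.15,0,0,0,-0.68]]'
python3 go.py 0.595 0.022 0.046 2.4 full
```

```text
time_s: 14.88
ee_pos: [0.5949, -0.0003, 0.047]
eef_rot: [-1.571, -0.034, 0.036]
wrist_force: [-0.6, -2.9, -1.5]
finger_gap: 0.015
p [ 5.949e-01 -3.000e-04  4.700e-02] jaw 2.56 tilt [-0.001 -0.    -1.   ] q [-0.42  0.51  0.4   1.93 -0.29  0.75  0.2 ] gap 0.015025134425785479 F [-0.6 -2.9 -1.5] M [-0.6   0.26 -0.04] t 14.8833
shift now-axes (units) [0.027 0.026 0.556] turn_y 0.003 ; after turn [0.025 0.026 0.556]
```

```bash
python3 -m handwheel '[[0,0,0.1,0,0,0,-0.68],[0,0,0.1,0,0,0,-0.68],[0,0,0.08,0,0,0,-0.68],[0,0,0.06,0,0,0,-0.68],[0,0,0.04,0,0,0,-0.68]]'
python3 go.py 0.595 0.022 0.046 2.4 full
```

```text
time_s: 15.3
ee_pos: [0.5947, 0.0138, 0.0473]
eef_rot: [-1.571, -0.034, 0.034]
wrist_force: [-0.6, -2.0, -1.3]
finger_gap: 0.0149
p [0.5947 0.0138 0.0473] jaw 2.5 tilt [-0. -0. -1.] q [-0.44  0.51  0.4   1.93 -0.29  0.75  0.17] gap 0.01492646791156051 F [-0.6 -2.  -1.3] M [-0.55  0.19 -0.01] t 15.3
shift now-axes (units) [0.017 0.032 0.205] turn_y 0.002 ; after turn [0.017 0.032 0.205]
```

```bash
for i in 1; do python3 -m handwheel '[[0,0,0.05,0,0,0,-0.68],[0,0,0.05,0,0,0,-0.68]]'; python3 -m handwheel '[[0,0,0.05,0,0,0,-0.68]]';  python3 -m handwheel '[[0,0,0.04,0,0,0,-0.68]]'; done
```

```text
time_s: 15.47
ee_pos: [0.5945, 0.0177, 0.0473]
eef_rot: [-1.571, -0.034, 0.034]
wrist_force: [-0.2, -2.4, -0.6]
finger_gap: 0.015
time_s: 15.55
ee_pos: [0.5944, 0.0198, 0.0473]
eef_rot: [-1.571, -0.034, 0.034]
wrist_force: [-1.6, -1.8, -1.4]
finger_gap: 0.015
time_s: 15.63
ee_pos: [0.5944, 0.0215, 0.0473]
eef_rot: [-1.571, -0.034, 0.034]
wrist_force: [-0.6, -2.3, -1.5]
finger_gap: 0.015
```

```bash
python3 -m handwheel '[[0,0,0.04,0,0,0,-0.68]]'; python3 -m handwheel '[[0,0,0.04,0,0,0,-0.68]]';  python3 -m handwheel '[[0,0,0.03,0,0,0,-0.68]]'
```

```text
time_s: 15.72
ee_pos: [0.5943, 0.0224, 0.0474]
eef_rot: [-1.571, -0.034, 0.034]
wrist_force: [-0.3, -12.2, -1.0]
finger_gap: 0.0154
time_s: 15.8
ee_pos: [0.5943, 0.0225, 0.0474]
eef_rot: [-1.573, -0.034, 0.033]
wrist_force: [0.8, -19.4, 0.6]
finger_gap: 0.0153
time_s: 15.88
ee_pos: [0.5943, 0.0225, 0.0474]
eef_rot: [-1.574, -0.033, 0.033]
wrist_force: [0.8, -23.2, -0.8]
finger_gap: 0.0151
```

Wrist force jumped from about 2 N to 12–23 N with no further motion at TCP y = 0.0224, so the carriage is against its stop. I'll back off and rise to the knob.

```bash
python3 -m handwheel '[[0,0,-0.25,0,0,0,-0.68],[0,0,-0.5,0,0,0,-0.68],[0,-0.5,-0.5,0,0,0,-0.3],[0,-0.9,0,0,0,0,0.2],[0,-0.9,0,0,0,0,0.5],[0,-0.9,0,0,0,0,0.5],[0,-0.8,0,0,-0.1,0,0.5],[0,0,0,0,-0.1,0,0.5],[0,0,0,0,-0.1,0,0.5]]' 40
python3 - <<'E'
from h import *
for n in("scene","top"):
    im=ctrl.camera(n); cv2.imwrite(f"pics/{n}6.png",im[:,:,::-1])
E
python3 go.py 0.5885 0.1305 0.19 48 full
```

```text
time_s: 16.63
ee_pos: [0.5977, -0.0237, 0.2099]
eef_rot: [-1.553, -0.278, 0.271]
wrist_force: [-0.6, -0.2, -1.8]
finger_gap: 0.058
p [ 0.5967 -0.0238  0.208 ] jaw 19.85 tilt [ 0.001  0.001 -1.   ] q [-0.41  0.31  0.43  1.8  -0.15  1.06  0.42] gap 0.06595140596659056 F [-0.7  1.1 -0. ] M [ 0.01  0.05 -0.04] t 16.7333
shift now-axes (units) [1.118 0.453 3.698] turn_y -0.491 ; after turn [2.73  0.453 2.734]
```

View pics/scene6.png

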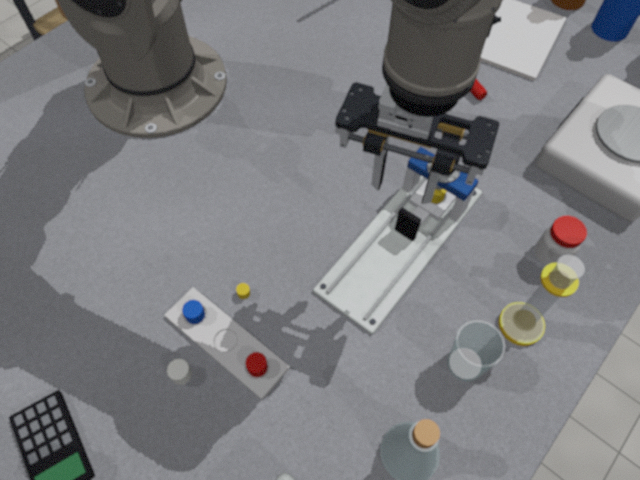

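View pics/top6.png

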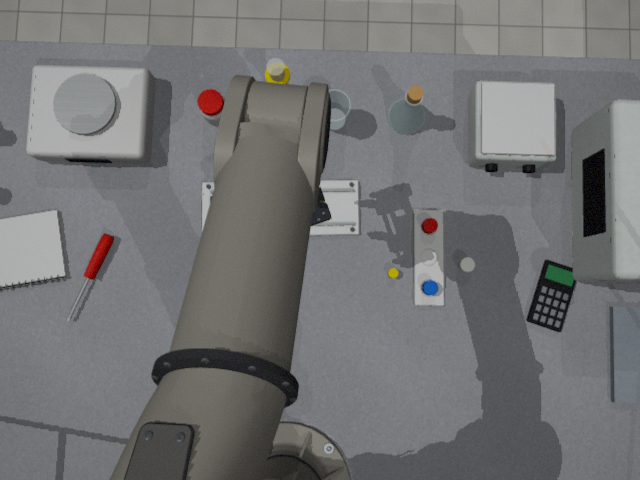

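```bash
python3 -m handwheel '[[0.22,0,0.7,0,0,0,0.5],[0.23,0,0.8,0,0,0,0.5],[0.23,0,0.8,0,0,0,0.5],[0.22,0,0.8,0,0,0,0.5],[0.22,0,0.6,0,0,0,0.5],[0,0,0,0,-0.123,0,0.5],[0,0,0,0,-0.123,0,0.5],[0,0,0,0,-0.123,0,0.5],[0,0,0,0,-0.123,0,0.5],[0,0,0,0,0,0,0.5]]' 40
python3 go.py 0.5885 0.1303 0.165 48 full
```

```text
time_s: 17.57
ee_pos: [0.5885, 0.1304, 0.2069]
eef_rot: [-1.469, -0.655, 0.656]
wrist_force: [-0.3, 0.0, -0.3]
finger_gap: 0.0704
p [0.5885 0.1304 0.2069] jaw 48.07 tilt [-0.001  0.    -1.   ] q [-0.55  0.31  0.28  1.78 -0.1   1.06  0.6 ] gap 0.0704256173181954 F [-0.3  0.  -0.3] M [ 0.03 -0.02 -0.04] t 17.5667
shift now-axes (units) [-1.000e-03  1.048e+00 -2.000e-03] turn_y 0.001 ; after turn [-1.000e-03  1.048e+00 -2.000e-03]
```

```bash
python3 -m handwheel '[[0,0.4,0,0,0,0,0.5],[0,0.5,0,0,0,0,0.5],[0,0.3,0,0,0,0,0.5],[0,0.1,0,0,0,0,0.5],[0,0,0,0,0,0,0.5],[0,0,0,0,0,0,0.5]]'
python3 - <<'E'
from h import *
im=ctrl.camera("scene"); cv2.imwrite("pics/scene7.png",im[:,:,::-1])
cv2.imwrite("pics/c7.png",cv2.resize(im[90:240,360:520,::-1],None,fx=4,fy=4,interpolation=cv2.INTER_CUBIC))
E
python3 go.py 0.5885 0.1303 0.108 48 full
```

```text
time_s: 18.07
ee_pos: [0.5889, 0.1303, 0.1557]
eef_rot: [-1.471, -0.652, 0.652]
wrist_force: [0.7, -0.4, -0.7]
finger_gap: 0.0704
p [0.5891 0.1304 0.1561] jaw 47.81 tilt [ 0.001  0.    -1.   ] q [-0.54  0.37  0.27  1.83 -0.12  0.96  0.62] gap 0.06990114637001747 F [ 0.2 -0.7  0.7] M [-0.06  0.    0.02] t 18.1167
shift now-axes (units) [-0.013  1.202  0.01 ] turn_y -0.003 ; after turn [-0.013  1.202  0.01 ]
```

View pics/c7.png

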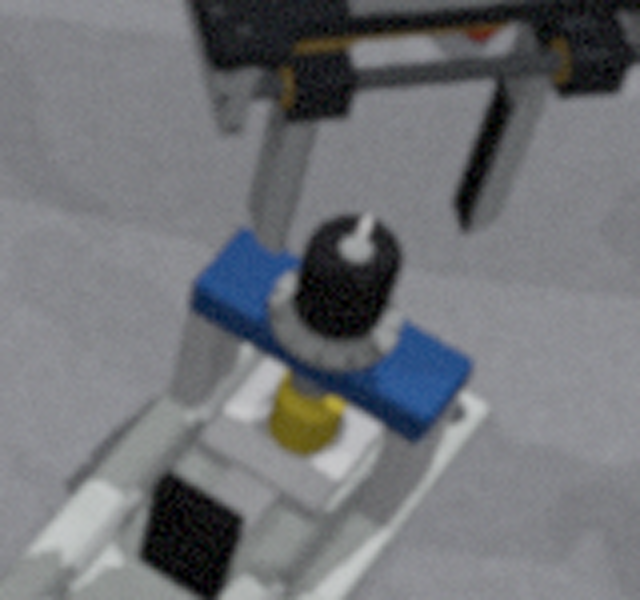

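The crop shows the puck seated under the plunger, the carriage home and the knob top between the open fingers. Descending to grip.

```bash
python3 -m handwheel '[[-0.01,0.4,0.01,0,0,0,0.5],[0,0.4,0,0,0,0,0.2],[0,0.25,0,0,0,0,0.1],[0,0.1,0,0,0,0,0],[0,0.05,0,0,0,0,0],[0,0,0,0,0,0,0]]'
python3 go.py 0.5885 0.1303 0.108 48 full
```

```text
time_s: 18.62
ee_pos: [0.5883, 0.1303, 0.1076]
eef_rot: [-1.47, -0.653, 0.653]
wrist_force: [-0.2, 0.5, 0.3]
finger_gap: 0.0471
p [0.5883 0.1303 0.1076] jaw 47.88 tilt [ 0.  0. -1.] q [-0.53  0.42  0.26  1.87 -0.14  0.86  0.63] gap 0.047071715674528544 F [-0.2  0.5  0.3] M [-0.04 -0.03  0.06] t 18.6167
shift now-axes (units) [ 0.004 -0.01  -0.003] turn_y -0.002 ; after turn [ 0.004 -0.01  -0.003]
```

```bash
python3 -m handwheel '[[0,0,0,0,0,0,-0.4],[0,0,0,0,0,0,-0.6],[0,0,0,0,0,0,-0.6],[0,0,0,0,0,0,-0.6]]' 40
python3 go.py
python3 -m handwheel '[[0,0,0,0,0.06,0,-0.6],[0,0,0,0,0.1,0,-0.6],[0,0,0,0,0.1,0,-0.6]]'
python3 go.py
```

```text
time_s: 18.95
ee_pos: [0.588, 0.1297, 0.1081]
eef_rot: [-1.471, -0.652, 0.653]
wrist_force: [-4.1, -3.0, 5.6]
finger_gap: 0.037
p [0.588  0.1297 0.1081] jaw 47.87 tilt [-0. -0. -1.] q [-0.53  0.42  0.26  1.87 -0.14  0.86  0.63] gap 0.03703849664825696 F [-4.1 -3.   5.6] M [-0.77  0.97  0.04] t 18.95
time_s: 19.2
ee_pos: [0.588, 0.1297, 0.1081]
eef_rot: [-1.524, -0.447, 0.447]
wrist_force: [-4.1, -3.3, 5.9]
finger_gap: 0.0372
p [0.588  0.1297 0.1081] jaw 32.71 tilt [-0. -0. -1.] q [-0.57  0.43  0.32  1.88 -0.17  0.87  0.4 ] gap 0.03722976518816958 F [-4.1 -3.3  5.9] M [-0.79  1.    0.1 ] t 19.2
```

```bash
python3 -m handwheel '[[0,0,0,0,0.1,0,-0.6],[0,0,0,0,0.1,0,-0.6],[0,0,0,0,0.1,0,-0.6]]' >/dev/null
python3 go.py
python3 -m handwheel '[[0,0,0,0,0.1,0,-0.6],[0,0,0,0,0.1,0,-0.6]]'>/dev/null
python3 go.py
python3 -m handwheel '[[0,0,0,0,0.1,0,-0.6],[0,0,0,0,0.1,0,-0.6]]'>/dev/null
python3 go.py
```

```text
p [0.588  0.1297 0.1081] jaw 15.51 tilt [-0. -0. -1.] q [-0.63  0.43  0.39  1.88 -0.21  0.87  0.14] gap 0.037300584000432666 F [-4.3 -3.9  4.2] M [-0.92  1.03  0.15] t 19.45
p [0.588  0.1297 0.1081] jaw 4.05 tilt [-0. -0. -1.] q [-0.66  0.44  0.44  1.88 -0.24  0.87 -0.04] gap 0.037524699138059274 F [-4.1 -3.9  6. ] M [-0.95  1.09  0.16] t 19.6167
p [0.5879 0.1297 0.1081] jaw -7.41 tilt [-0. -0. -1.] q [-0.7   0.45  0.49  1.88 -0.27  0.87 -0.21] gap 0.03801194740871164 F [-3.8 -3.4  5.6] M [-1.02  1.06  0.13] t 19.7833
```

```bash
python3 -m handwheel '[[0,0,0,0,0.1,0,-0.6],[0,0,0,0,0.1,0,-0.6]]' >/dev/null
python3 go.py
python3 -m handwheel '[[0,0,0,0,0.1,0,-0.6],[0,0,0,0,0.1,0,-0.6]]'>/dev/null
python3 go.py
```

```text
p [0.5879 0.1297 0.1081] jaw -18.87 tilt [-0. -0. -1.] q [-0.74  0.46  0.53  1.89 -0.3   0.88 -0.38] gap 0.03725831515391882 F [-4.4 -3.7  5.8] M [-1.1   1.09  0.12] t 19.95
p [0.5879 0.1296 0.1081] jaw -30.33 tilt [-0. -0. -1.] q [-0.77  0.47  0.58  1.89 -0.33  0.88 -0.55] gap 0.037851771896640615 F [-4.9 -4.   6.9] M [-1.08  1.17  0.09] t 20.1167
```

```bash
python3 -m handwheel '[[0,0,0,0,0,0,0],[0,0,0,0,0,0,0],[0,0,0,0,0,0,0],[0,0,0,0,-0.12,0,0],[0,0,0,0,-0.125,0,0],[0,0,0,0,-0.125,0,0],[0,0,0,0,-0.125,0,0],[0,0,0,0,-0.125,0,0],[0,0,0,0,-0.125,0,0],[0,0,0,0,-0.125,0,0]]'>/dev/null
python3 -m handwheel '[[0,0,0,0,-0.125,0,0],[0,0,0,0,-0.125,0,0],[0,0,0,0,-0.125,0,0],[0,0,0,0,-0.125,0,0],[0,0,0,0,-0.125,0,0],[0,0,0,0,0,0,0]]'>/dev/null
python3 go.py 0.588 0.1297 0.108 50 full
```

```text
p [0.5883 0.1302 0.1077] jaw 56.1 tilt [ 0.001  0.001 -1.   ] q [-0.5   0.42  0.22  1.87 -0.12  0.86  0.76] gap 0.0470648295843083 F [-0.2  1.2  0.2] M [0.   0.03 0.  ] t 21.45
shift now-axes (units) [-0.014 -0.009  0.   ] turn_y 0.106 ; after turn [-0.014 -0.009 -0.001]
```

```bash
python3 -m handwheel '[[-0.012,-0.005,0,0,0,0,-0.4],[0,0,0,0,0,0,-0.6],[0,0,0,0,0,0,-0.6],[0,0,0,0,0,0,-0.6]]' 40 >/dev/null
python3 go.py
python3 -m handwheel '[[0,0,0,0,0.1,0,-0.6],[0,0,0,0,0.1,0,-0.6]]' >/dev/null
python3 go.py
python3 -m handwheel '[[0,0,0,0,0.1,0,-0.6]]'>/dev/null
python3 go.py
```

```text
p [0.5879 0.1296 0.1076] jaw 55.52 tilt [ 0. -0. -1.] q [-0.5   0.42  0.22  1.87 -0.12  0.86  0.75] gap 0.03767472546437219 F [-0.9 -1.6  3. ] M [-0.56  0.11 -0.07] t 21.7833
p [0.5879 0.1296 0.1077] jaw 43.86 tilt [ 0. -0. -1.] q [-0.53  0.42  0.27  1.87 -0.14  0.86  0.57] gap 0.037304903950697146 F [-0.6 -1.8  2.8] M [-0.51  0.19  0.15] t 21.95
p [0.5879 0.1296 0.1076] jaw 38.09 tilt [ 0. -0. -1.] q [-0.55  0.42  0.29  1.88 -0.16  0.86  0.48] gap 0.03736506720286365 F [-0.1 -2.4  2.7] M [-0.55  0.15  0.16] t 22.0333
```

```bash
python3 -m handwheel '[[0,0,0,0,0.1,0,-0.6]]'>/dev/null; python3 go.py|cut -c1-40,180-
python3 -m handwheel '[[0,0,0,0,0.1,0,-0.6]]'>/dev/null; python3 go.py|cut -c1-40,180-
python3 -m handwheel '[[0,0,0,0,0.1,0,-0.6]]'>/dev/null; python3 go.py|cut -c1-40,180-
python3 -m handwheel '[[0,0,0,0,0.1,0,-0.6]]'>/dev/null; python3 go.py|cut -c1-40,180-
```

```text
p [0.5879 0.1296 0.1077] jaw 32.36 tilt 
p [0.5879 0.1296 0.1076] jaw 26.64 tilt 
p [0.5878 0.1297 0.1076] jaw 20.91 tilt 
p [0.5879 0.1296 0.1077] jaw 15.18 tilt
```

```bash
python3 go.py; python3 -m handwheel '[[0,0,0,0,0.1,0,-0.6]]'>/dev/null; python3 go.py|grep -o "jaw [-0-9.]*\|M .*"
```

```text
p [0.5879 0.1296 0.1077] jaw 15.18 tilt [ 0. -0. -1.] q [-0.62  0.43  0.39  1.88 -0.21  0.87  0.13] gap 0.037554226062857056 F [-0.8 -3.3  2.5] M [-0.67  0.23  0.13] t 22.3667
jaw 9.45
M [-0.72  0.23  0.12] t 22.45
```

```bash
g(){ python3 go.py|grep -o "jaw [-0-9.]*\|M .*"|tr '\n' ' ';echo; }
python3 -m handwheel '[[0,0,0,0,0.1,0,-0.6]]'>/dev/null; g
python3 -m handwheel '[[0,0,0,0,0.1,0,-0.6]]'>/dev/null; g
python3 -m handwheel '[[0,0,0,0,0.1,0,-0.6]]'>/dev/null; g
```

```text
jaw 3.72 M [-0.7   0.28  0.16] t 22.5333 
jaw -2.0 M [-0.82  0.33  0.32] t 22.6167 
jaw -7.72 M [-0.75  0.3   0.41] t 22.7
```

```bash
g(){ python3 go.py|grep -o "jaw [-0-9.]*\|M .*"|tr '\n' ' ';echo; }
python3 -m handwheel '[[0,0,0,0,0.1,0,-0.6]]'>/dev/null; g
python3 -m handwheel '[[0,0,0,0,0.1,0,-0.6]]'>/dev/null; g
python3 -m handwheel '[[0,0,0,0,0.1,0,-0.6]]'>/dev/null; g
```

```text
jaw -13.45 M [-0.82  0.28  0.4 ] t 22.7833 
jaw -19.17 M [-0.85  0.31  0.44] t 22.8667 
jaw -24.91 M [-0.79  0.33  0.43] t 22.95
```

Torque climbed from 0.13 to a plateau of 0.40–0.44 N m at a jaw angle of about −8° to −13°, so the knob is slipping (about 0.2–0.3 rad so far). The stroke is already 1.4 rad, so I'll regrasp for the rest and look at the pointer against the red mark.

```bash
python3 -m handwheel '[[0,0,0,0,0,0,0],[0,0,0,0,0,0,0],[0,0,0,0,0,0,0],[0,0,0,0,-0.12,0,0],[0,0,0,0,-0.125,0,0],[0,0,0,0,-0.125,0,0],[0,0,0,0,-0.125,0,0],[0,0,0,0,-0.125,0,0],[0,0,0,0,-0.125,0,0],[0,0,0,0,0,0,0]]'>/dev/null
python3 go.py
python3 - <<'E'
from h import *
im=ctrl.camera("scene"); cv2.imwrite("pics/scene8.png",im[:,:,::-1])
cv2.imwrite("pics/c8.png",cv2.resize(im[100:230,370:510,::-1],None,fx=4.5,fy=4.5,interpolation=cv2.INTER_CUBIC))
E
```

```text
p [0.5879 0.1298 0.1077] jaw 18.59 tilt [ 0.  0. -1.] q [-0.61  0.43  0.37  1.88 -0.2   0.87  0.18] gap 0.04691693878219852 F [ 0.4 -0.6  0.2] M [-0.04  0.03  0.01] t 23.7833
```

View pics/c8.png

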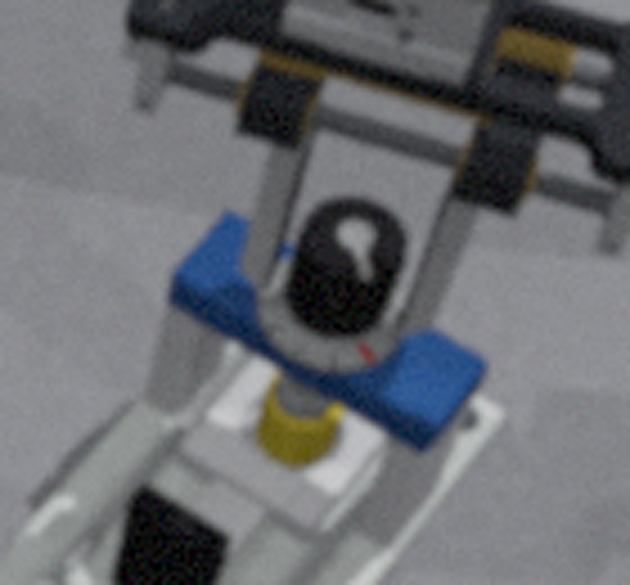

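```bash
python3 - <<'E'
from h import *
def P(c,z): return ray("scene",(c[1]/4.5+100-.4,c[0]/4.5+370-.4),z)
for z in(.141,.145):
    h,t=P((356,236),z),P((368,278),z); d=t-h; print("pointer",h.round(4),t.round(4),np.degrees(np.arctan2(d[1],d[0])).round(1))
for c in((367,352),(362,345),(373,360)):
    m=P(c,.101); 
    for ax in((.588,.1297),(.587,.1290),(.588,.1305)): d=m[:2]-ax; print("mark",c,m.round(4),np.hypot(*d).round(4),np.degrees(np.arctan2(d[1],d[0])).round(1))
E
```

```text
pointer [0.5879 0.1304 0.141 ] [0.6014 0.1178 0.141 ] -43.0
pointer [0.5891 0.1272 0.145 ] [0.6025 0.1147 0.145 ] -43.0
mark (367, 352) [0.6087 0.1212 0.101 ] 0.0224 -22.2
mark (367, 352) [0.6087 0.1212 0.101 ] 0.023 -19.7
mark (367, 352) [0.6087 0.1212 0.101 ] 0.0227 -24.1
mark (362, 345) [0.6056 0.1226 0.101 ] 0.019 -21.8
mark (362, 345) [0.6056 0.1226 0.101 ] 0.0197 -18.9
mark (362, 345) [0.6056 0.1226 0.101 ] 0.0193 -24.1
mark (373, 360) [0.6123 0.1197 0.101 ] 0.0263 -22.3
mark (373, 360) [0.6123 0.1197 0.101 ] 0.027 -20.2
mark (373, 360) [0.6123 0.1197 0.101 ] 0.0266 -23.9
```

Scene crop: the pointer tip is at (368,278), bearing −43°. The red mark is at (367,352), bearing −22°. That makes about 20° of slip so far, close to the torque record, so about 25° is still to go.

```bash
g(){ python3 go.py|grep -o "jaw [-0-9.]*\|M .*"|tr '\n' ' ';echo; }
python3 -m handwheel '[[0,0,0,0,0,0,-0.4],[0,0,0,0,0,0,-0.6],[0,0,0,0,0,0,-0.6],[0,0,0,0,0,0,-0.6]]' 40 >/dev/null; g
python3 -m handwheel '[[0,0,0,0,0.06,0,-0.6]]'>/dev/null; g
python3 -m handwheel '[[0,0,0,0,0.1,0,-0.6]]'>/dev/null; g
python3 -m handwheel '[[0,0,0,0,0.1,0,-0.6]]'>/dev/null; g
python3 -m handwheel '[[0,0,0,0,0.1,0,-0.6]]'>/dev/null; g
```

```text
jaw 18.03 M [-0.36  0.18 -0.06] t 24.1667 
jaw 14.7 M [-0.31  0.06  0.34] t 24.25 
jaw 8.81 M [-0.32  0.05  0.41] t 24.3333 
jaw 2.92 M [-0.35  0.07  0.46] t 24.4167 
jaw -2.82 M [-0.36  0.01  0.37] t 24.5
```

```bash
g(){ python3 go.py|grep -o "jaw [-0-9.]*\|M .*"|tr '\n' ' ';echo; }
python3 -m handwheel '[[0,0,0,0,0.12,0,-0.6]]'>/dev/null; g
python3 -m handwheel '[[0,0,0,0,0,0,0],[0,0,0,0,0,0,0],[0,0,0,0,0,0,0],[0,0,0,0,-0.12,0,0],[0,0,0,0,-0.12,0,0],[0,0,0,0,-0.12,0,0],[0,0,0,0,-0.12,0,0],[0,0,0,0,0,0,0]]'>/dev/null
python3 go.py
python3 - <<'E'
from h import *
im=ctrl.camera("scene"); cv2.imwrite("pics/scene9.png",im[:,:,::-1])
cv2.imwrite("pics/c9.png",cv2.resize(im[100:230,370:510,::-1],None,fx=4.5,fy=4.5,interpolation=cv2.INTER_CUBIC))
E
```

```text
jaw -9.68 M [-0.45 -0.01  0.44] t 24.5833 
p [0.5879 0.1297 0.1077] jaw 18.6 tilt [ 0.  0. -1.] q [-0.61  0.43  0.37  1.88 -0.2   0.87  0.18] gap 0.047225845493489106 F [-0.  -0.   0.8] M [ 0.02  0.05 -0.02] t 25.25
```

View pics/c9.png

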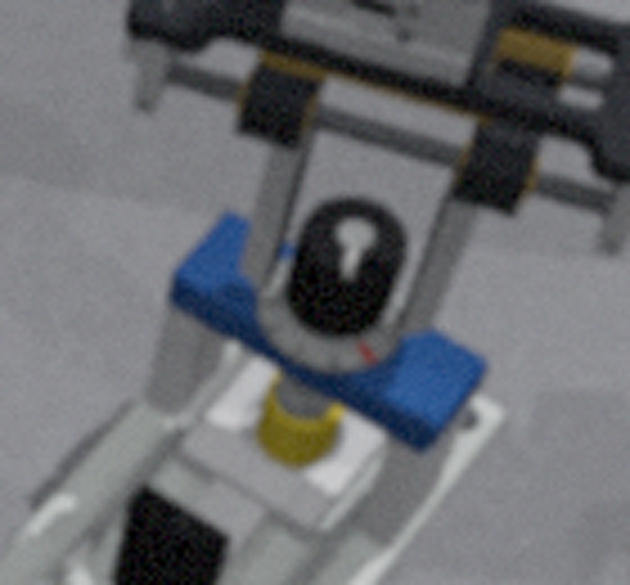

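```bash
python3 -m handwheel '[[0,-0.3,0,0,0,0,0.2],[0,-0.6,0,0,0,0,0.4],[0,-0.8,0,0,0,0,0.4],[0,-0.8,0,0,0,0,0.4],[0,-0.8,-0.5,0,0,0,0.4],[0,-0.4,-0.9,0,0,0,0.4],[0,0,-1,0,0,0,0.4],[0,0,-1,0,0,0,0.4],[0,0,-1,0,0,0,0.4],[0,0,0,0,0,0,0.4]]'
python3 - <<'E'
from h import *
def P(c,z): return ray("scene",(c[1]/4.5+100-.4,c[0]/4.5+370-.4),z)
for t in((350,278),(348,278),(352,276)):
    d=P(t,.143)-P((355,236),.143); print("pointer",np.degrees(np.arctan2(d[1],d[0])).round(1))
for n in("scene","top"):
    im=ctrl.camera(n); cv2.imwrite(f"pics/{n}10.png",im[:,:,::-1])
E
python3 go.py
```

```text
time_s: 26.13
ee_pos: [0.6433, -0.0463, 0.257]
eef_rot: [-1.561, -0.24, 0.238]
wrist_force: [-1.1, -1.6, -0.4]
finger_gap: 0.0655
pointer -61.2
pointer -63.3
pointer -59.3
p [ 0.6426 -0.0396  0.2563] jaw 17.76 tilt [ 0.    -0.001 -1.   ] q [-0.4   0.36  0.48  1.64 -0.18  1.18  0.43] gap 0.06593176790349753 F [-0.1  0.4 -0.8] M [-0.01  0.    0.05] t 26.2333
```

View pics/scene10.png

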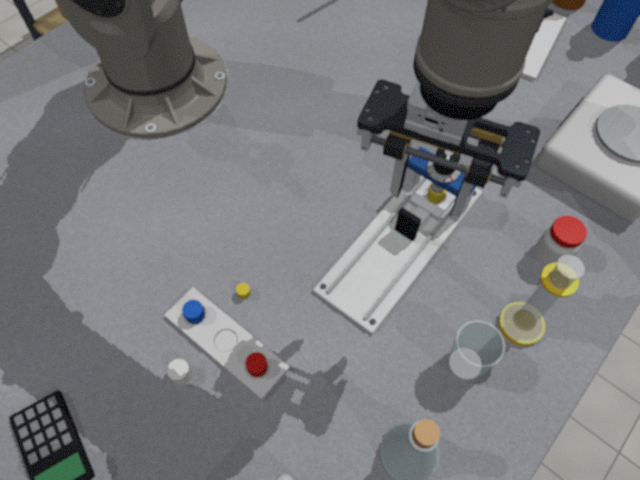

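View pics/top10.png

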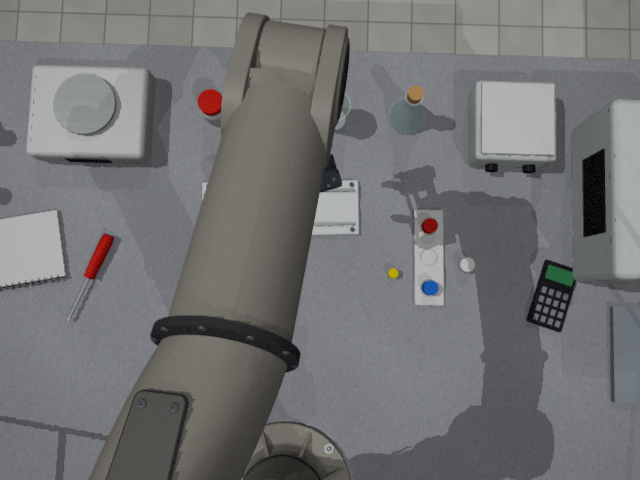

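Red, blue, white and small yellow pucks are unmoved in both views, the carriage is home and the yellow puck is under the plunger at scene (437,195). I'll swing clear so the top camera can read the slip angle better.

```bash
python3 -m handwheel '[[-0.3,0,-0.7,0,0,0,0.4],[-0.3,0,-0.9,0,0,0,0.4],[-0.3,0,-0.9,0,0,0,0.4],[-0.3,0,-0.9,0,0,0,0.4],[-0.3,0,-0.9,0,0,0,0.4],[-0.3,0,-0.9,0,0,0,0.4],[-0.3,0,-0.5,0,0,0,0.4],[0,0,0,0,0,0,0.4],[0,0,0,0,0,0,0.4]]'
python3 - <<'E'
from h import *
T=[ctrl.camera("top").astype(float) for _ in range(3)];S=[ctrl.camera("scene").astype(float) for _ in range(3)]
t=np.mean(T,0).astype(np.uint8)[:,:,::-1];s=np.mean(S,0).astype(np.uint8)[:,:,::-1]
cv2.imwrite("pics/top11.png",t);cv2.imwrite("pics/scene11.png",s)
a=cv2.resize(t[180:225,200:250],None,fx=8,fy=8,interpolation=cv2.INTER_CUBIC);b=cv2.resize(s[140:220,415:475],None,fx=6,fy=6,interpolation=cv2.INTER_CUBIC)[:360]
cv2.imwrite("pics/c11.png",np.hstack([a,b]))
E
```

```text
time_s: 26.98
ee_pos: [0.6332, -0.2804, 0.2559]
eef_rot: [-1.557, -0.246, 0.246]
wrist_force: [2.0, 0.2, -0.3]
finger_gap: 0.0659
```

View pics/c11.png

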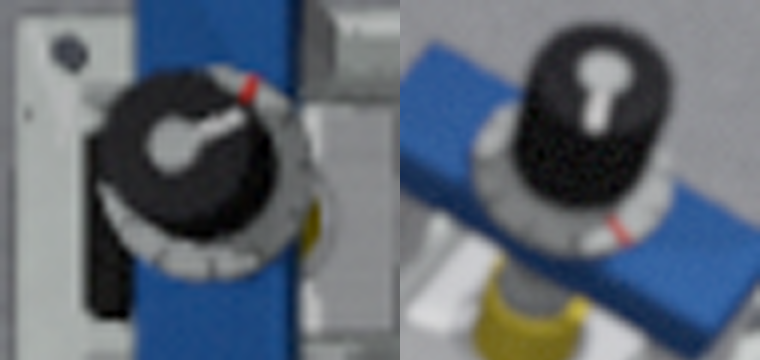

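```bash
python3 - <<'E'
from h import *
A=lambda d:np.degrees(np.arctan2(d[1],d[0])).round(1)
T=lambda c,z:ray("top",(c[1]/8+180-.44,c[0]/8+200-.44),z)
print("top pointer",A(T((243,115),.143)-T((175,142),.143)),"mark",A(T((256,77),.101)-T((244,102),.101)),A(T((250,89),.101)-T((208,172),.101)),T((208,172),.101),T((175,142),.143))
S=lambda c,z:ray("scene",(c[1]/6+140-.42,(c[0]-400)/6+415-.42),z)
print("scene pointer",A(S((596,130),.143)-S((604,72),.143)),"mark",A(S((630,243),.101)-S((611,218),.101)))
E
```

```text
top pointer -66.3 mark -22.9 -24.1 [0.58915531 0.13113478 0.101     ] [0.58927546 0.13082526 0.143     ]
scene pointer -62.0 mark -22.6
```

```bash
python3 -c "
from bench import ctrl
print(ctrl.hand_in(), ctrl.observe()['time_s'])"
```

```text
the job is handed in; nothing more can be done
the job is handed in; nothing more can be done
```

The job is done and handed in at about 27 s. The yellow puck is clamped in the carriage nest under the plunger, and the knob has slipped about an eighth of a turn.

- **Puck:** I took the larger yellow puck from the rack's middle pocket, not the small yellow cylinder, and set it in the nest with no contact force felt going in.
- **Carriage:** I pushed it home at about 2 N. It reached the stop at 12 N, and the force rose to 23 N before I backed off.
- **Knob:** I turned it clockwise in three strokes. Torque was about 0.13 N m while it ran free and 0.37–0.46 N m once it slipped. I regrasped once after slip had begun, and the screw backed off a few degrees before it slipped again.

Last checks:
- **Slip:** the top view gives 42–43° between the pointer and the red mark, and the scene view about 39°. They differ by a few degrees, but both are close to the 45° asked for and well under a quarter turn.
- **Scene:** the red and blue pucks and the look-alikes have not moved, the carriage is home, and the gripper is open and clear of everything.

No check failed.

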